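# Put bottles and beakers into their own spill trays

### The job

Tidy the glassware in the middle of the bench: stand the two reagent bottles in the round trays and the two beakers in the square trays, in each case the larger vessel in the larger tray and the smaller in the smaller. Each must end standing upright, flat on the floor of its tray within the rim and let go; keep the vessels upright all the way and never let one fall over.

Things in the scene. Friction and masses are not known exactly. Their poses are not given: they have to be found in the camera images.
- tall_bottle_center (a point): the larger screw-cap reagent bottle of the two in the working area: clear, round, 66 mm in diameter, 138 mm tall, with a round cap 40 mm in diameter that takes the top 24 mm and can be gripped; a good 0.25 kg; solid. (A like bottle far back in the corner, beside the big jar, belongs to the room and stays.) Origin here: on its upright axis, half-way up; z points up along the axis.
- short_bottle_center (a point): the smaller screw-cap reagent bottle: clear, round, 56 mm in diameter, 112 mm tall, with a round cap 40 mm in diameter that takes the top 19 mm and can be gripped; about 0.2 kg; solid. Origin here: on its upright axis, half-way up; z points up along the axis.
- large_beaker_center (a point): the larger of two open clear glass beakers: 54 mm in diameter with a 58 mm lip over the top 7 mm, 71 mm tall, about 45 g; may be gripped across the lip from above. Origin here: on its upright axis, half-way up; z points up along the axis.
- small_beaker_center (a point): the smaller of two open clear glass beakers: 44 mm in diameter with a 49 mm lip over the top 6 mm, 59 mm tall, about 45 g; may be gripped across the lip from above. Origin here: on its upright axis, half-way up; z points up along the axis.
- large_round_tray: the larger of two round white shallow spill trays: 100 mm outside, 94 mm inside the rim. Fixed to the bench. Origin: centre of its underside, on the bench; z up. Floor 3 mm thick, rim 3 mm thick and 12 mm high.
- small_round_tray: the smaller of two round white shallow spill trays: 78 mm outside, 72 mm inside the rim. Fixed to the bench. Origin: centre of its underside, on the bench; z up. Floor 3 mm thick, rim 3 mm thick and 12 mm high.
- large_square_tray: the larger of two square white shallow trays: 90 mm outside, 84 mm inside the rim, x and y along its sides. Fixed to the bench. Origin: centre of its underside, on the bench; z up. Floor 3 mm thick, rim 3 mm thick and 12 mm high.
- small_square_tray: the smaller of two square white shallow trays: 70 mm outside, 64 mm inside the rim, x and y along its sides. Fixed to the bench. Origin: centre of its underside, on the bench; z up. Floor 3 mm thick, rim 3 mm thick and 12 mm high.

How it is judged:
By the outcome, as a careful person would: the job done as asked, in the order asked, and still so for the second after the job is handed in, with the robot touching nothing.
It also fails if it takes over 136 s, if anything falls off the work surface, if the arm or the gripper's body presses on something with over 40 N, if the wrist force passes 120 N, or if a joint passes its speed limit or range.

### The arm

A 6-joint arm with a two-finger parallel gripper is mounted at the origin on a cart in front of the work surface, level with it; the furniture and walls round the work are solid. World frame = base frame: x ahead of the robot, y to its left, z up, the work surface at z = 0. Lengths are in m, angles in rad, forces in N, time in s.
With the tool pointing down it reaches from about 0.35 to 0.85 m from the base axis. Payload 8.1 kg.
Tool frame: the origin (TCP) lies at the very end of the fingers, on their centre line; the grasp point (between the pads) lies 19 mm behind it; z points along the fingers, y is the line along which they close (so a half turn about z gives the same grasp; the last joint's range is limited). The gripper opens to 93 mm and grips with 3 to 60 N. Pads are 15 mm wide; open, the fingers measure 128 mm over their backs; the gripper's body (75 mm by 188 mm) begins 65 mm behind the grasp point.
Start: joints at [1.131, 0.13, 1.488, -0, 1.523, -0.085], TCP at [0.208, 0.563, 0.219] pointing down, gripper open.
Joint ranges: [-2.96, 2.96], [-0.89, 2.26], [0.02, 2.5], [-1.34, 4.48], [0, 2.73], [-2.66, 2.66]. Speed limits (rad/s): [2.39, 2.39, 2.79, 3.14, 3.14, 3.14].

### API

Orientations are given as a unit quaternion [x, y, z, w].
In Python, from bench import bot gives the robot as it stands.
- The arm moves only by the shell command python3 -m jog 'ROWS'. ROWS is a JSON object of lists of equal length, an entry for each row: "linear": the shift along the tool's x, y, z in mm, a list of three; "delta_rot": the turn, a rotation vector about the tool's x, y, z in rad, a list of three; "grip": the closure in counts, from 0 (fully open) to 255 (shut). In form: {"linear": [[x, y, z], ...], "delta_rot": [[rx, ry, rz], ...], "grip": [grip, ...]}. A call has 1 to 10 rows; each row is the pose to reach, as a shift and turn from the pose commanded when the call began, along the tool's axes at that moment; what a row does not reach only later rows make up. A row lasts 1/10 s, in which the tool goes at most 50 mm and 8.59 degrees, less where a joint would pass 70% of its speed; a pose out of reach is approached as far as the arm can. A call with a gripper value outside its range is refused whole. The fingers move at their own pace and stop on an object; the grip force is fixed at half the most. Time passes only in rows, so rows that repeat a pose let the fingers close. It gives the time, the measured TCP pose, the force, the opening and the grip force at its end, in the units of the state.
- bot.state(): the state, without advancing time (a new reading comes with each control period).
- bot.capture(name): name is "scene" or "top" or "wrist"; returns (picture, depth): 420x560x3 uint8, red, green, blue; 420x560 float32, m along the optical axis (not along the pixel's ray), 0 where there is no reading.
- bot.get_calibration(name): a dict with "fx", "fy", "cx", "cy" (pixels), "position" and "rotation" of the camera in the world; the wrist camera has in their place "hand_eye" (4x4, takes a point from camera to tool coordinates, whose origin is the TCP and whose axes are the flange's). Camera axes: x right, y down, z forward; pixel columns grow to the right and rows downward; lengths in m; the calibration is good to about 2 mm. A picture is of the moment at which its call begins: read the wrist's pose just before it. get_calibration takes no time and is no camera call.
- bot.sign_off(): hands the job in; it is judged then, once.
The state is a dict: "time": time; "q": joint angles; "dq": joint speeds; "joint_efforts": joint torques, N m; "tcp_pos": TCP position; "tcp_rot": TCP orientation; "ft_force": force on the tool from outside, world axes, zero at the start; "torque": the same for the moment, N m; "opening": finger opening in m; "grasp_force": force on a finger pad.
Only numpy, scipy, OpenCV 4.12 (cv2) and the standard library are available. Lean on these libraries where they do the work, as an engineer would, in place of code of your own. Each camera call takes 0.05 s, during which the arm holds its last target. There are 200 camera calls.

## Working session

There is one attempt and no reset: what is moved stays moved. The work goes in short steps, Python scripts to look and compute and a shell command to move; the robot and the scene stay as the last step left them, time stands still between calls to the robot, and variables do not carry over. Pictures are saved under pics/ and viewed, at most 14 in all, crops included, and the job is handed in when it is done.

```bash
ls; mkdir -p pics
python3 - <<'E'
from bench import bot
import cv2,numpy as np
for n in ("scene","top"):
    p,d=bot.capture(n); cv2.imwrite(f"pics/{n}0.png",p[:,:,::-1]); np.save(f"pics/{n}0.npy",d)
    c=bot.get_calibration(n); print(n,{k:np.round(np.array(v),3).tolist() for k,v in c.items()})
print(bot.get_calibration("wrist")); s=bot.state(); print(s)
E
```

```text
pics
scene {'fx': 462.754, 'fy': 462.754, 'cx': 268.692, 'cy': 210.745, 'position': [0.218, 0.345, 0.951], 'rotation': [-0.374, 0.894, -0.224, 0.101]}
top {'fx': 396.811, 'fy': 396.811, 'cx': 274.039, 'cy': 208.059, 'position': [0.336, 0.038, 0.954], 'rotation': [0.726, -0.679, 0.073, -0.079]}
{'fx': 325.0224937889922, 'fy': 325.0224937889922, 'cx': 279.5240948740456, 'cy': 208.47411659886723, 'hand_eye': array([[-7.15090752e-05, -9.58545858e-01, -2.84938296e-01,
         7.91294576e-02],
       [ 9.99999741e-01, -2.72596798e-04,  6.66065174e-04,
         1.41105018e-03],
       [-7.16127281e-04, -2.84938174e-01,  9.58545630e-01,
        -1.66511485e-01],
       [ 0.00000000e+00,  0.00000000e+00,  0.00000000e+00,
         1.00000000e+00]])}
{'time': 0.1, 'q': array([ 1.13062587e+00,  1.31070169e-01,  1.48914715e+00,  1.64948772e-05,
        1.52299091e+00, -8.53875176e-02]), 'dq': array([-0.00105724, -0.00109804, -0.00317266,  0.00061362,  0.00291863,
        0.00035901]), 'joint_efforts': array([ 1.79168452e-03, -5.61335170e+01, -4.93100238e+01,  7.70201418e-02,
        2.89275334e-02, -5.60459557e-05]), 'tcp_pos': array([0.20818525, 0.5621934 , 0.21771434]), 'tcp_rot': array([ 1.76462916e-01,  9.84306958e-01, -7.77918853e-04, -2.17790235e-04]), 'ft_force': array([0.25939865, 0.17477605, 0.48268059]), 'torque': array([ 0.07172654, -0.00678003, -0.02124062]), 'grasp_force': 0.0, 'opening': 0.09322087902344615}
```

View pics/scene0.png

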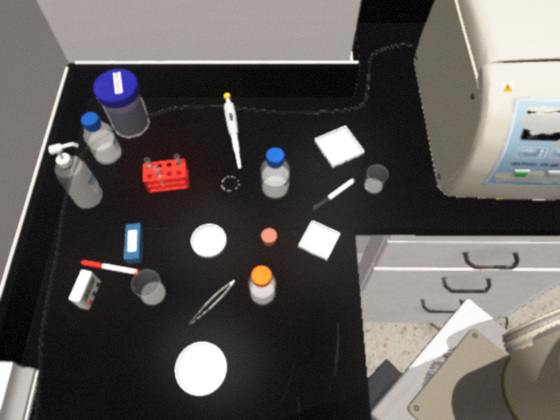

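View pics/top0.png

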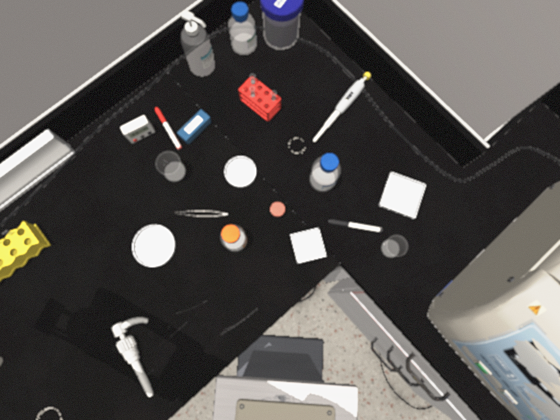

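Scene view: blue-capped tall bottle (275,160), orange short bottle (262,277), larger beaker (148,280), smaller beaker (376,172), round trays (201,368) large and (208,240) small, square trays (340,146) large and (319,240) small. In the top view the same things lie at (330,162), (234,232), (170,158), (397,242), (153,246), (240,171), (402,195) and (308,246).

```bash
cat > h.py <<'E'
from bench import bot
import numpy as np, cv2
from scipy.spatial.transform import Rotation as R
def cam(n):
    c=bot.get_calibration(n)
    K=np.array([[c['fx'],0,c['cx']],[0,c['fy'],c['cy']],[0,0,1]])
    if n=='wrist':
        s=bot.state(); T=np.eye(4); T[:3,:3]=R.from_quat(s['tcp_rot']).as_matrix(); T[:3,3]=s['tcp_pos']
        T=T@c['hand_eye']; return K,T[:3,:3],T[:3,3]
    r=np.array(c['rotation']); 
    return K,(R.from_quat(r).as_matrix() if r.size==4 else r),np.array(c['position'])
def plane(C,uv,z):
    K,Rm,p=C; uv=np.atleast_2d(np.asarray(uv,float))
    d=np.c_[uv,np.ones(len(uv))]@np.linalg.inv(K).T@Rm.T
    return p+d*((z-p[2])/d[:,2])[:,None]
def blob(mask,uv):
    n,l,s,c=cv2.connectedComponentsWithStats(mask.astype(np.uint8))
    ys,xs=np.nonzero(mask); i=np.argmin((xs-uv[0])**2+(ys-uv[1])**2)
    m=(l==l[ys[i],xs[i]]).astype(np.uint8)
    cs,_=cv2.findContours(m,cv2.RETR_EXTERNAL,cv2.CHAIN_APPROX_NONE)
    return max(cs,key=len)[:,0,:]
def tray(C,img,uv,square,z=.012):
    m=img.min(2)>150; P=plane(C,blob(m,uv),z)[:,:2]*1000
    (c,wh,a)=cv2.minAreaRect(P.astype(np.float32))
    if not square: c,wh=cv2.minEnclosingCircle(P.astype(np.float32)); a=0
    return np.round(c,1),np.round(wh,1),round(a,1)
E
python3 - <<'E'
from h import *
px={'scene':dict(LR=(201,368),SR=(208,240),LS=(340,146),SS=(319,240),tall=(275,156),short=(262,276),LB=(148,280),SB=(376,172)),
'top':dict(LR=(153,246),SR=(240,171),LS=(402,195),SS=(308,246),tall=(330,162),short=(233,234),LB=(170,158),SB=(397,242))}
for n in px:
    C=cam(n); img=cv2.imread(f'pics/{n}0.png')[:,:,::-1]; D=np.load(f'pics/{n}0.npy')
    print(n,'axis',np.round(C[1][:,2],2))
    for k in ('LR','SR','LS','SS'): print(k,*tray(C,img,px[n][k],k[1]=='S'))
    hsv=cv2.cvtColor(img.copy(),cv2.COLOR_RGB2HSV)
    for k,lo,hi,z in (('tall',100,125,.126),('short',5,20,.102)):
        m=(hsv[...,0]>=lo)&(hsv[...,0]<=hi)&(hsv[...,1]>120)&(hsv[...,2]>80)
        b=blob(m,px[n][k]); print(k,len(b),np.round(plane(C,b.mean(0),z)*1000))
    for k,z in (('LB',.071),('SB',.059)): print(k,np.round(plane(C,px[n][k],z)*1000), D[px[n][k][1],px[n][k][0]])
E
```

```text
scene axis [ 0.35 -0.32 -0.88]
LR [434.3 336.5] 51.5 0
SR [631.9 145.2] 41.4 0
LS [ 597.9 -255. ] [95.1 97.3] 72.7
SS [459.2 -30.2] [72.4 76.2] 17.9
tall 56 [[630. -62. 126.]]
short 60 [[463. 141. 102.]]
LB [[623. 303.  71.]] 0.9844681
SB [[ 470. -229.   59.]] 1.0918331
top axis [ 0.21  0.02 -0.98]
LR [433.5 334.7] 51.4 0
SR [631.5 143.6] 40.6 0
LS [ 597.4 -257.7] [93.2 95.3] 72.5
SS [458.3 -33.3] [72.6 72.3] 17.2
tall 53 [[630. -62. 126.]]
short 52 [[462. 143. 102.]]
LB [[634. 303.  71.]] 0.9686189
SB [[ 472. -231.   59.]] 0.95099455
```

```bash
cat >> h.py <<'E'
def cloud(n,D):
    K,Rm,p=cam(n); v,u=np.indices(D.shape); 
    P=np.stack([(u-K[0,2])/K[0,0]*D,(v-K[1,2])/K[1,1]*D,D],-1)@Rm.T+p
    P[D<=0]=np.nan; return P
def go(x,y,z,yaw=None):
    "print shift in tool axes (mm) to world target (mm), and turn about tool z to put tool y at yaw deg"
    s=bot.state(); Rm=R.from_quat(s['tcp_rot']).as_matrix()
    d=np.array([x,y,z])-s['tcp_pos']*1000
    yw=np.degrees(np.arctan2(Rm[1,1],Rm[0,1]))
    print('tcp',np.round(s['tcp_pos']*1000,1),'yaw_y %.1f tilt %s'%(yw,np.round(Rm[:2,2],3)),'shift',np.round(Rm.T@d,1),
      'rotz', None if yaw is None else round(-np.radians((yaw-yw+90)%180-90),3),'t',round(s['time'],1))
E
python3 - <<'E'
from h import *
for n in ('scene','top'):
    P=cloud(n,np.load(f'pics/{n}0.npy')).reshape(-1,3)*1000
    for b in ((470,-230),(598,-256)):
        q=P[(P[:,2]>100)&(P[:,1]<-150)&(P[:,0]>300)&(P[:,2]<900)]
        d=np.hypot(*(q[:,:2]-b).T); i=np.argsort(d)[:2000:400]; print(n,b,np.round(q[i]).tolist())
go(630,-62,260,90)
E
```

```text
scene (470, -230) [[363.0, -328.0, 111.0], [356.0, -324.0, 276.0], [378.0, -347.0, 122.0], [379.0, -350.0, 275.0], [337.0, -304.0, 102.0]]
scene (598, -256) [[692.0, -390.0, 102.0], [729.0, -388.0, 212.0], [741.0, -381.0, 170.0], [743.0, -379.0, 113.0], [729.0, -396.0, 156.0]]
top (470, -230) [[370.0, -340.0, 291.0], [364.0, -337.0, 163.0], [385.0, -356.0, 307.0], [343.0, -316.0, 157.0], [381.0, -357.0, 318.0]]
top (598, -256) [[722.0, -362.0, 107.0], [770.0, -317.0, 103.0], [729.0, -392.0, 362.0], [733.0, -389.0, 181.0], [724.0, -397.0, 268.0]]
tcp [208.2 562.2 217.7] yaw_y 69.7 tilt [-0.001 -0.001] shift [-612.4 -438.9  -41.7] rotz -0.355 t 0.1
```

```bash
python3 -m jog '{"linear":[[-20,-14,-2],[-55,-39,-6],[-95,-68,-10],[-135,-97,-14],[-175,-126,-18],[-215,-155,-20],[-255,-184,-20],[-295,-213,-20],[-335,-242,-20],[-375,-271,-20]],"delta_rot":[[0,0,-0.05],[0,0,-0.15],[0,0,-0.25],[0,0,-0.355],[0,0,-0.355],[0,0,-0.355],[0,0,-0.355],[0,0,-0.355],[0,0,-0.355],[0,0,-0.355]],"grip":[0,0,0,0,0,0,0,0,0,0]}'; python3 -c "
from h import *
go(630,-62,220,90)"
```

```text
time: 1.1
tcp_pos: [0.4664, 0.1763, 0.2384]
tcp_rot: [-0.0, 1.0, 0.0, -0.0]
ft_force: [1.4, 1.1, 0.4]
opening: 0.0929
grasp_force: 0.0
tcp [466.4 176.3 238.4] yaw_y 90.0 tilt [-0.  0.] shift [-163.5 -238.3   18.4] rotz 0.0 t 1.1
```

```bash
python3 -m jog '{"linear":[[-15,-22,2],[-40,-58,5],[-67,-98,8],[-94,-138,11],[-120,-175,14],[-143,-208,16],[-158,-230,18],[-163,-238,18],[-163,-238,18]],"delta_rot":[[0,0,0],[0,0,0],[0,0,0],[0,0,0],[0,0,0],[0,0,0],[0,0,0],[0,0,0],[0,0,0]],"grip":[0,0,0,0,0,0,0,0,0]}'
python3 - <<'E'
from h import *
C=cam('wrist'); img,D=bot.capture('wrist'); cv2.imwrite('pics/w1.png',img[:,:,::-1])
hsv=cv2.cvtColor(img.copy(),cv2.COLOR_RGB2HSV)
m=(hsv[...,0]>=100)&(hsv[...,0]<=125)&(hsv[...,1]>120)&(hsv[...,2]>80)
b=blob(m,(280,208)); P=plane(C,b,.138)*1000; print(cv2.minEnclosingCircle(P[:,:2].astype(np.float32)),P.mean(0), b.mean(0))
go(630,-62,107,90)
E
```

```text
time: 2.0
tcp_pos: [0.6288, -0.0605, 0.2198]
tcp_rot: [0.001, 1.0, 0.0, -0.001]
ft_force: [-0.3, 0.1, -0.3]
opening: 0.0928
grasp_force: 0.0
((626.5187377929688, -58.4255256652832), 20.894712448120117) [626.85358803 -58.51070929 138.        ] [280.18571429 211.72142857]
tcp [628.5 -59.3 220.2] yaw_y 90.0 tilt [-0.001  0.001] shift [ -1.6  -2.7 113.2] rotz -0.0 t 2.0
```

View pics/w1.png

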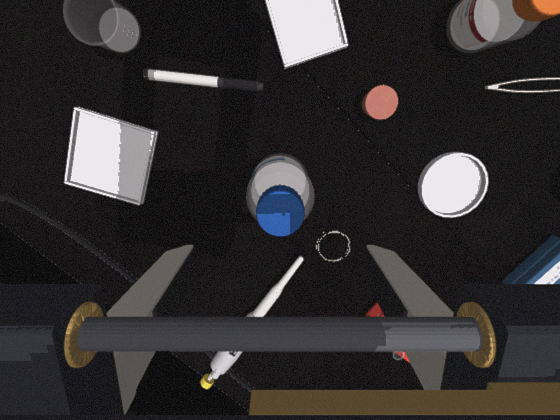

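The wrist view shows the blue cap at (280,212), midway between the fingers. The grasp is well lined up.

```bash
python3 -m jog '{"linear":[[0,0,25],[1,0,60],[1,0,90],[1,0,108],[1,0,113],[1,0,113]],"delta_rot":[[0,0,0],[0,0,0],[0,0,0],[0,0,0],[0,0,0],[0,0,0]],"grip":[0,0,0,0,0,0]}'; python3 -m jog '{"linear":[[0,0,0],[0,0,0],[0,0,0],[0,0,0],[0,0,0],[0,0,0],[0,0,0],[0,0,0],[0,0,0],[0,0,0]],"delta_rot":[[0,0,0],[0,0,0],[0,0,0],[0,0,0],[0,0,0],[0,0,0],[0,0,0],[0,0,0],[0,0,0],[0,0,0]],"grip":[255,255,255,255,255,255,255,255,255,255]}'
```

```text
time: 2.65
tcp_pos: [0.6272, -0.0583, 0.1074]
tcp_rot: [-0.001, 1.0, 0.0, -0.001]
ft_force: [-0.6, 0.9, 0.8]
opening: 0.093
grasp_force: 0.0
time: 3.65
tcp_pos: [0.6279, -0.0598, 0.1074]
tcp_rot: [-0.0, 1.0, -0.0, -0.0]
ft_force: [0.3, -0.8, -0.7]
opening: 0.042
grasp_force: 27.4
```

```bash
python3 -m jog '{"linear":[[0,0,-5],[0,0,-20],[0,0,-45],[0,0,-75],[0,0,-105],[0,0,-128],[0,0,-138],[0,0,-140]],"delta_rot":[[0,0,0],[0,0,0],[0,0,0],[0,0,0],[0,0,0],[0,0,0],[0,0,0],[0,0,0]],"grip":[255,255,255,255,255,255,255,255]}'; python3 -m jog '{"linear":[[3,6,0],[10,20,0],[22,44,0],[37,75,0],[53,108,0],[69,141,0],[85,174,0],[102,208,0],[118,240,0],[134,273,0]],"delta_rot":[[0,0,0],[0,0,0],[0,0,0],[0,0,0],[0,0,0],[0,0,0],[0,0,0],[0,0,0],[0,0,0],[0,0,0]],"grip":[255,255,255,255,255,255,255,255,255,255]}';  python3 -m jog '{"linear":[[15,31,0],[30,61,0],[43,87,0],[52,106,0],[57,116,0],[60,121,0],[60,122,0],[60,122,0]],"delta_rot":[[0,0,0],[0,0,0],[0,0,0],[0,0,0],[0,0,0],[0,0,0],[0,0,0],[0,0,0]],"grip":[255,255,255,255,255,255,255,255]}'
python3 - <<'E'
from h import *
img,D=bot.capture('top'); cv2.imwrite('pics/t2.png',img[:,:,::-1])
C=cam('wrist');img,D=bot.capture('wrist'); cv2.imwrite('pics/w2.png',img[:,:,::-1])
go(434,335.5,111.5,90)
E
```

```text
time: 4.45
tcp_pos: [0.6289, -0.0598, 0.2501]
tcp_rot: [-0.0, 1.0, -0.0, 0.002]
ft_force: [0.3, 1.3, -3.0]
opening: 0.0419
grasp_force: 27.2
time: 5.45
tcp_pos: [0.4913, 0.215, 0.246]
tcp_rot: [-0.0, 1.0, -0.0, -0.001]
ft_force: [0.3, -1.0, -2.7]
opening: 0.0419
grasp_force: 27.2
time: 6.25
tcp_pos: [0.434, 0.3347, 0.2474]
tcp_rot: [0.0, 1.0, -0.0, -0.0]
ft_force: [0.3, -0.9, -2.9]
opening: 0.0417
grasp_force: 27.2
tcp [434.3 334.4 247.6] yaw_y 89.9 tilt [ 0. -0.] shift [  0.4   1.1 136.1] rotz -0.001 t 6.3
```

View pics/w2.png

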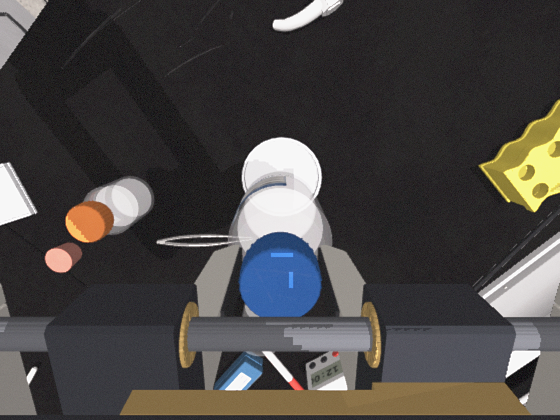

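The bottle hangs upright in the fingers, its cap at (280,275). The large tray at (282,175) is centred under it sideways.

```bash
python3 -m jog '{"linear":[[0,0,10],[0,1,35],[0,1,70],[0,1,100],[0,1,120],[0,1,129],[0,1,133],[0,1,135],[0,1,136],[0,1,136]],"delta_rot":[[0,0,0],[0,0,0],[0,0,0],[0,0,0],[0,0,0],[0,0,0],[0,0,0],[0,0,0],[0,0,0],[0,0,0]],"grip":[255,255,255,255,255,255,255,255,255,255]}'
```

```text
time: 7.35
tcp_pos: [0.4346, 0.3367, 0.1128]
tcp_rot: [-0.0, 1.0, 0.001, 0.001]
ft_force: [0.9, 0.2, -2.2]
opening: 0.0418
grasp_force: 27.2
```

```bash
python3 -m jog '{"linear":[[0,0,1],[0,0,2],[0,0,2],[0,0,2]],"delta_rot":[[0,0,0],[0,0,0],[0,0,0],[0,0,0]],"grip":[255,255,255,255]}'
```

```text
time: 7.75
tcp_pos: [0.4346, 0.3366, 0.1106]
tcp_rot: [-0.0, 1.0, 0.0, 0.001]
ft_force: [0.6, -0.3, 3.4]
opening: 0.0419
grasp_force: 28.3
```

```bash
python3 -m jog '{"linear":[[0,0,0],[0,0,0],[0,0,0],[0,0,0],[0,0,0],[0,0,0],[0,0,-20],[0,0,-60],[0,0,-95],[0,0,-110]],"delta_rot":[[0,0,0],[0,0,0],[0,0,0],[0,0,0],[0,0,0],[0,0,0],[0,0,0],[0,0,0],[0,0,0],[0,0,0]],"grip":[0,0,0,0,0,0,0,0,0,0]}'; python3 -m jog '{"linear":[[-3,-20,0],[-8,-55,0],[-15,-95,0],[-21,-135,5],[-25,-168,10],[-27,-188,18],[-27,-194,20],[-27,-194,20]],"delta_rot":[[0,0,0],[0,0,0],[0,0,0],[0,0,0],[0,0,0],[0,0,0],[0,0,0],[0,0,0]],"grip":[0,0,0,0,0,0,0,0]}'
python3 - <<'E'
from h import *
img,D=bot.capture('scene'); cv2.imwrite('pics/s3.png',img[:,:,::-1])
C=cam('wrist'); img,D=bot.capture('wrist'); cv2.imwrite('pics/w3.png',img[:,:,::-1])
hsv=cv2.cvtColor(img.copy(),cv2.COLOR_RGB2HSV)
m=(hsv[...,0]>=5)&(hsv[...,0]<=20)&(hsv[...,1]>170)&(hsv[...,2]>80)
b=blob(m,(280,215)); P=plane(C,b,.112)*1000; print(cv2.minEnclosingCircle(P[:,:2].astype(np.float32)),P.mean(0), b.mean(0))
go(462,142,83,90)
E
```

```text
time: 8.75
tcp_pos: [0.4353, 0.3372, 0.2238]
tcp_rot: [-0.0, 1.0, 0.002, 0.002]
ft_force: [0.5, 0.1, 0.3]
opening: 0.0931
grasp_force: 0.0
time: 9.55
tcp_pos: [0.4605, 0.1418, 0.1988]
tcp_rot: [0.001, 1.0, -0.0, -0.001]
ft_force: [1.2, 0.5, -0.2]
opening: 0.0928
grasp_force: 0.0
((459.618408203125, 144.5967254638672), 20.290138244628906) [457.49432516 146.62032782 112.        ] [282.67391304 208.2826087 ]
tcp [460.8 143.1 199.7] yaw_y 90.0 tilt [-0.  0.] shift [ -1.2  -1.1 116.7] rotz 0.0 t 9.7
```

View pics/s3.png

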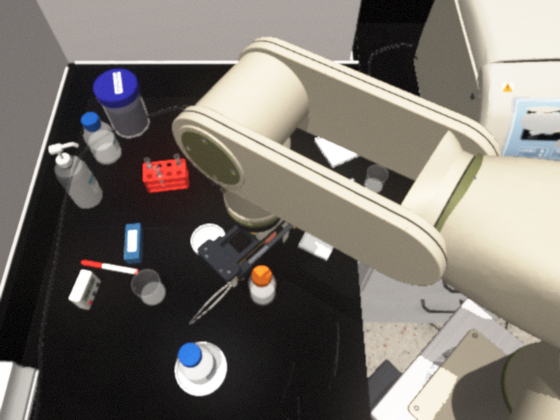

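View pics/w3.png

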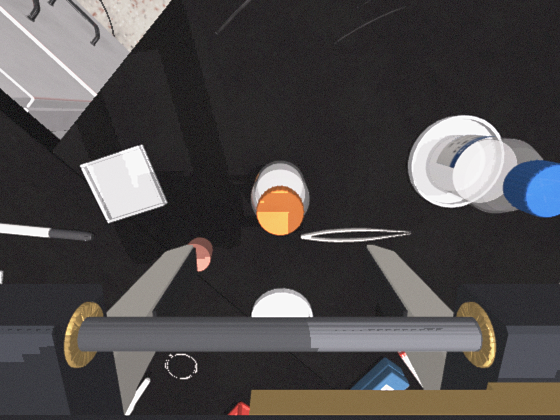

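The tall bottle stands upright in the large round tray, scene (197,365). In the wrist view the orange cap is centred between the fingers at (280,212).

```bash
python3 -m jog '{"linear":[[0,0,20],[0,1,55],[0,1,90],[0,1,110],[0,1,116],[0,1,116]],"delta_rot":[[0,0,0],[0,0,0],[0,0,0],[0,0,0],[0,0,0],[0,0,0]],"grip":[0,0,0,0,0,0]}'; python3 -m jog '{"linear":[[0,0,0],[0,0,0],[0,0,0],[0,0,0],[0,0,0],[0,0,0],[0,0,0],[0,0,0]],"delta_rot":[[0,0,0],[0,0,0],[0,0,0],[0,0,0],[0,0,0],[0,0,0],[0,0,0],[0,0,0]],"grip":[255,255,255,255,255,255,255,255]}';python3 -m jog '{"linear":[[0,0,-5],[0,0,-20],[0,0,-40],[0,0,-65],[0,0,-85],[0,0,-97],[0,0,-100],[0,0,-100]],"delta_rot":[[0,0,0],[0,0,0],[0,0,0],[0,0,0],[0,0,0],[0,0,0],[0,0,0],[0,0,0]],"grip":[255,255,255,255,255,255,255,255]}'; python3 -c "
from h import *
go(631.7,144.5,190,90)"
```

```text
time: 10.25
tcp_pos: [0.4604, 0.1441, 0.0832]
tcp_rot: [-0.001, 1.0, -0.0, -0.001]
ft_force: [-0.3, -0.6, 0.2]
opening: 0.0931
grasp_force: 0.0
time: 11.05
tcp_pos: [0.4608, 0.1431, 0.0835]
tcp_rot: [-0.0, 1.0, -0.0, -0.0]
ft_force: [-0.0, -0.1, 0.7]
opening: 0.0406
grasp_force: 28.1
time: 11.85
tcp_pos: [0.4609, 0.1433, 0.1835]
tcp_rot: [-0.0, 1.0, 0.0, 0.0]
ft_force: [0.1, 0.2, -2.1]
opening: 0.0405
grasp_force: 27.8
tcp [460.9 143.3 183.5] yaw_y 90.0 tilt [0. 0.] shift [-170.8    1.2   -6.5] rotz 0.0 t 11.8
```

```bash
python3 -m jog '{"linear":[[-10,0,0],[-30,0,0],[-58,1,0],[-90,1,0],[-122,1,0],[-147,1,0],[-163,1,0],[-171,1,0],[-171,1,0],[-171,1,0]],"delta_rot":[[0,0,0],[0,0,0],[0,0,0],[0,0,0],[0,0,0],[0,0,0],[0,0,0],[0,0,0],[0,0,0],[0,0,0]],"grip":[255,255,255,255,255,255,255,255,255,255]}'; python3 -m jog '{"linear":[[0,0,10],[0,0,35],[0,0,60],[0,0,80],[0,0,90],[0,0,94],[0,0,95],[0,0,96],[0,0,97],[0,0,97]],"delta_rot":[[0,0,0],[0,0,0],[0,0,0],[0,0,0],[0,0,0],[0,0,0],[0,0,0],[0,0,0],[0,0,0],[0,0,0]],"grip":[255,255,255,255,255,255,255,255,255,255]}'
```

```text
time: 12.85
tcp_pos: [0.6312, 0.1442, 0.1827]
tcp_rot: [-0.0, 1.0, -0.0, -0.001]
ft_force: [-0.6, -0.1, -2.2]
opening: 0.0407
grasp_force: 27.8
time: 13.85
tcp_pos: [0.6324, 0.1443, 0.0874]
tcp_rot: [-0.0, 1.0, 0.0, 0.001]
ft_force: [0.1, -0.4, -1.6]
opening: 0.0408
grasp_force: 27.8
```

```bash
python3 -m jog '{"linear":[[0,0,1],[0,0,1],[0,0,1]],"delta_rot":[[0,0,0],[0,0,0],[0,0,0]],"grip":[255,255,255]}'
python3 - <<'E'
from h import *
img,D=bot.capture('wrist'); cv2.imwrite('pics/w4.png',img[:,:,::-1])
E
```

```text
time: 14.15
tcp_pos: [0.6324, 0.1443, 0.0865]
tcp_rot: [-0.0, 1.0, 0.0, 0.001]
ft_force: [-1.5, -0.4, 3.5]
opening: 0.0407
grasp_force: 28.8
```

View pics/w4.png

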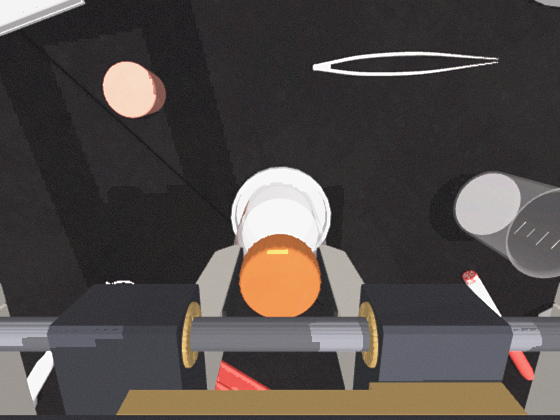

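The short bottle sits inside the small tray's rim at (281,215), and contact came at exactly the floor height. The large beaker is at right, (520,215).

```bash
python3 -m jog '{"linear":[[0,0,0],[0,0,0],[0,0,0],[0,0,0],[0,0,0],[0,0,0],[0,0,-20],[0,0,-60],[0,0,-95],[0,0,-110]],"delta_rot":[[0,0,0],[0,0,0],[0,0,0],[0,0,0],[0,0,0],[0,0,0],[0,0,0],[0,0,0],[0,0,0],[0,0,0]],"grip":[0,0,0,0,0,0,0,0,0,0]}'; python3 -m jog '{"linear":[[0,20,0],[1,55,0],[2,95,3],[3,130,10],[4,152,18],[4,158,20],[4,158,20]],"delta_rot":[[0,0,0],[0,0,0],[0,0,0],[0,0,0],[0,0,0],[0,0,0],[0,0,0]],"grip":[0,0,0,0,0,0,0]}'
python3 - <<'E'
from h import *
C=cam('wrist'); img,D=bot.capture('wrist'); cv2.imwrite('pics/w5.png',img[:,:,::-1])
P=cloud('wrist',D).reshape(-1,3)*1000; s=bot.state()['tcp_pos']*1000
q=P[(np.hypot(P[:,0]-s[0],P[:,1]-s[1])<50)&(P[:,2]>62)&(P[:,2]<78)]; print(len(q))
if len(q)>20: print(cv2.minEnclosingCircle(q[:,:2].astype(np.float32)),np.median(q,0))
go(628,303,48,90)
E
```

```text
time: 15.2
tcp_pos: [0.6338, 0.1446, 0.2003]
tcp_rot: [-0.0, 1.0, 0.0, 0.003]
ft_force: [0.7, 0.5, 0.7]
opening: 0.0928
grasp_force: 0.0
time: 15.9
tcp_pos: [0.6271, 0.3025, 0.1741]
tcp_rot: [-0.001, 1.0, -0.001, -0.001]
ft_force: [0.2, -1.3, -0.2]
opening: 0.0932
grasp_force: 0.0
994
((625.2149658203125, 309.7070617675781), 29.121047973632812) [634.43909777 310.6022561   69.65012503]
tcp [627.7 301.6 174.9] yaw_y 90.0 tilt [-0.001 -0.001] shift [ -0.4   1.5 126.9] rotz 0.001 t 15.9
```

View pics/w5.png

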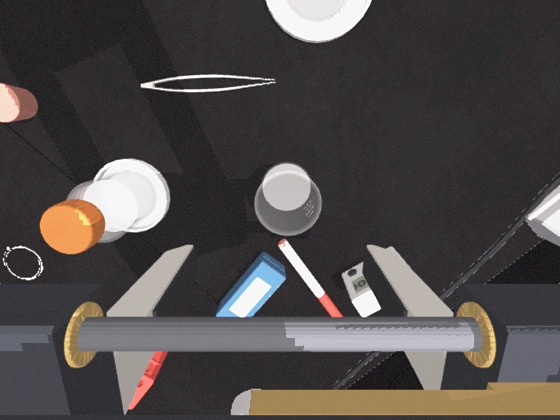

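The beaker's lip is at (288,203) and its depth circle (radius 29.1 mm) fits, giving a centre of (625,310). The fingers need to shift +8 mm in y.

```bash
python3 -m jog '{"linear":[[1,4,15],[3,8,50],[3,8,90],[3,8,115],[3,8,126],[3,8,127],[3,8,127]],"delta_rot":[[0,0,0],[0,0,0],[0,0,0],[0,0,0],[0,0,0],[0,0,0],[0,0,0]],"grip":[0,0,0,0,0,0,0]}'; python3 -m jog '{"linear":[[0,0,0],[0,0,0],[0,0,0],[0,0,0],[0,0,0],[0,0,0],[0,0,0],[0,0,0]],"delta_rot":[[0,0,0],[0,0,0],[0,0,0],[0,0,0],[0,0,0],[0,0,0],[0,0,0],[0,0,0]],"grip":[255,255,255,255,255,255,255,255]}'
```

```text
time: 16.65
tcp_pos: [0.6258, 0.31, 0.0499]
tcp_rot: [0.0, 1.0, 0.0, 0.001]
ft_force: [-0.4, -0.1, -0.3]
opening: 0.0931
grasp_force: 0.0
time: 17.45
tcp_pos: [0.6251, 0.3103, 0.0489]
tcp_rot: [-0.0, 1.0, 0.0, 0.0]
ft_force: [1.0, 0.5, 1.4]
opening: 0.0553
grasp_force: 30.0
```

```bash
python3 -m jog '{"linear":[[0,0,-5],[0,0,-20],[0,0,-45],[0,0,-75],[0,0,-105],[0,0,-128],[0,0,-138],[0,0,-140]],"delta_rot":[[0,0,0],[0,0,0],[0,0,0],[0,0,0],[0,0,0],[0,0,0],[0,0,0],[0,0,0]],"grip":[255,255,255,255,255,255,255,255]}'
python3 - <<'E'
from h import *
img,D=bot.capture('wrist'); cv2.imwrite('pics/w6.png',img[:,:,::-1])
P=cloud('wrist',D).reshape(-1,3)*1000; s=bot.state()['tcp_pos']*1000
for lo in (205,100):
  q=P[(abs(P[:,0]-s[0])<45)&(abs(P[:,1]-s[1])<27)&(P[:,2]>lo)&(P[:,2]<218)]; print(len(q),s)
  if len(q)>20: print(cv2.minEnclosingCircle(q[:,:2].astype(np.float32)),np.round(q.min(0)),np.round(q.max(0)))
E
```

```text
time: 18.25
tcp_pos: [0.6259, 0.3107, 0.1913]
tcp_rot: [-0.0, 1.0, 0.001, 0.002]
ft_force: [0.4, 0.2, -0.0]
opening: 0.0548
grasp_force: 30.0
2267 [625.20543288 310.42826767 189.65262387]
((624.440185546875, 311.8039245605469), 29.306854248046875) [595. 284. 205.] [651. 337. 218.]
11072 [625.20543288 310.42826767 189.65262387]
((624.440185546875, 311.8039245605469), 29.306854248046875) [595. 283. 143.] [651. 337. 218.]
```

View pics/w6.png

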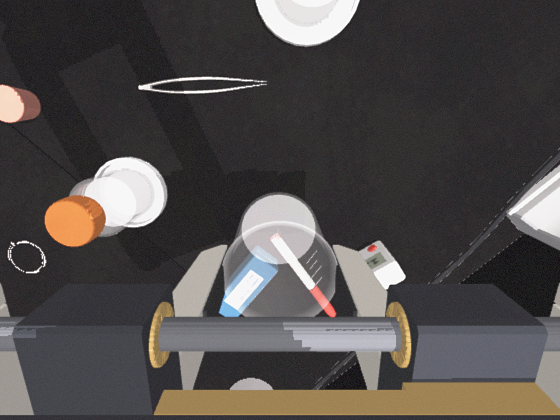

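The beaker is held upright and centred in the fingers, lip centre about (280,270). Now carrying it to the large square tray.

```bash
python3 -m jog '{"linear":[[0,-6,0],[1,-20,0],[3,-45,0],[5,-80,0],[6,-118,0],[8,-156,0],[10,-194,0],[12,-232,0],[14,-270,0],[15,-308,0]],"delta_rot":[[0,0,0],[0,0,0],[0,0,0],[0,0,0],[0,0,0],[0,0,0],[0,0,0],[0,0,0],[0,0,0],[0,0,0]],"grip":[255,255,255,255,255,255,255,255,255,255]}'; python3 -m jog '{"linear":[[2,-38,0],[4,-76,0],[6,-114,0],[8,-152,0],[10,-187,0],[11,-215,0],[12,-238,0],[12,-252,0],[12,-258,0],[12,-259,0]],"delta_rot":[[0,0,0],[0,0,0],[0,0,0],[0,0,0],[0,0,0],[0,0,0],[0,0,0],[0,0,0],[0,0,0],[0,0,0]],"grip":[255,255,255,255,255,255,255,255,255,255]}'; python3 -c "
from h import *
C=cam('wrist'); img,D=bot.capture('wrist'); cv2.imwrite('pics/w7.png',img[:,:,::-1])
go(597.6,-257,53,90)"
```

```text
time: 19.3
tcp_pos: [0.6084, -0.0002, 0.1872]
tcp_rot: [0.0, 1.0, -0.0, -0.001]
ft_force: [0.3, 0.4, -0.1]
opening: 0.0553
grasp_force: 30.0
time: 20.3
tcp_pos: [0.5975, -0.257, 0.188]
tcp_rot: [0.0, 1.0, 0.0, -0.0]
ft_force: [0.9, 0.8, -0.7]
opening: 0.0548
grasp_force: 30.0
tcp [ 597.8 -256.4  188.2] yaw_y 90.0 tilt [-0.001  0.001] shift [ 1.000e-01 -7.000e-01  1.352e+02] rotz 0.0 t 20.4
```

View pics/w7.png

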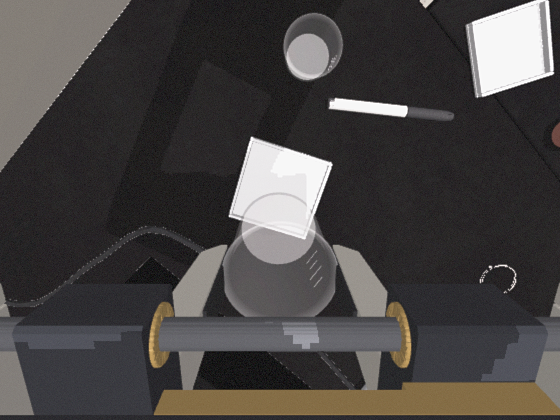

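The tray at (280,188) is centred sideways under the beaker. Lowering to just above the floor: the grasp was at z=48.9, so contact is expected near 52.

```bash
python3 -m jog '{"linear":[[0,0,15],[0,0,45],[0,0,80],[0,0,108],[0,0,124],[0,0,131],[0,0,134],[0,0,135],[0,0,135],[0,0,135]],"delta_rot":[[0,0,0],[0,0,0],[0,0,0],[0,0,0],[0,0,0],[0,0,0],[0,0,0],[0,0,0],[0,0,0],[0,0,0]],"grip":[255,255,255,255,255,255,255,255,255,255]}';python3 -m jog '{"linear":[[0,0,1],[0,0,1],[0,0,1]],"delta_rot":[[0,0,0],[0,0,0],[0,0,0]],"grip":[255,255,255]}'
```

```text
time: 21.35
tcp_pos: [0.5989, -0.2572, 0.0552]
tcp_rot: [-0.0, 1.0, -0.001, 0.001]
ft_force: [0.7, -0.2, -0.5]
opening: 0.0552
grasp_force: 30.0
time: 21.65
tcp_pos: [0.598, -0.2568, 0.0528]
tcp_rot: [-0.0, 1.0, -0.0, 0.0]
ft_force: [0.3, -1.0, 0.5]
opening: 0.0553
grasp_force: 30.0
```

```bash
python3 -m jog '{"linear":[[0,0,1],[0,0,1],[0,0,1]],"delta_rot":[[0,0,0],[0,0,0],[0,0,0]],"grip":[255,255,255]}'
```

```text
time: 21.95
tcp_pos: [0.5982, -0.2569, 0.0519]
tcp_rot: [-0.0, 1.0, -0.0, 0.0]
ft_force: [0.2, 0.5, 3.1]
opening: 0.0552
grasp_force: 30.0
```

```bash
python3 -m jog '{"linear":[[0,0,0],[0,0,0],[0,0,0],[0,0,0],[0,0,0],[0,0,-10],[0,0,-40],[0,0,-80],[0,0,-110],[0,0,-120]],"delta_rot":[[0,0,0],[0,0,0],[0,0,0],[0,0,0],[0,0,0],[0,0,0],[0,0,0],[0,0,0],[0,0,0],[0,0,0]],"grip":[0,0,0,0,0,0,0,0,0,0]}'; python3 -m jog '{"linear":[[15,3,0],[45,10,0],[80,18,0],[110,24,0],[125,27,0],[127,27,0],[127,27,0]],"delta_rot":[[0,0,0],[0,0,0],[0,0,0],[0,0,0],[0,0,0],[0,0,0],[0,0,0]],"grip":[0,0,0,0,0,0,0]}'
python3 - <<'E'
from h import *
C=cam('wrist'); img,D=bot.capture('wrist'); cv2.imwrite('pics/w8.png',img[:,:,::-1])
P=cloud('wrist',D).reshape(-1,3)*1000; s=bot.state()['tcp_pos']*1000
q=P[(np.hypot(P[:,0]-s[0],P[:,1]-s[1])<45)&(P[:,2]>51)&(P[:,2]<66)]; print(len(q))
if len(q)>20: print(cv2.minEnclosingCircle(q[:,:2].astype(np.float32)),np.median(q,0)); c=cv2.minEnclosingCircle(q[:,:2].astype(np.float32))[0]; go(c[0],c[1],37,90)
E
```

```text
time: 22.95
tcp_pos: [0.6002, -0.2579, 0.1775]
tcp_rot: [-0.0, 1.0, -0.002, 0.003]
ft_force: [1.7, -1.2, 0.3]
opening: 0.093
grasp_force: 0.0
time: 23.65
tcp_pos: [0.471, -0.2298, 0.1716]
tcp_rot: [0.0, 1.0, -0.0, 0.0]
ft_force: [-0.1, 0.2, -1.5]
opening: 0.0929
grasp_force: 0.0
727
((467.1888122558594, -228.3087921142578), 24.59348487854004) [ 473.28411419 -228.05618322   57.20484082]
tcp [ 471.4 -229.9  171.6] yaw_y 90.0 tilt [ 0. -0.] shift [  4.3   1.6 134.6] rotz 0.0 t 23.7
```

View pics/w8.png

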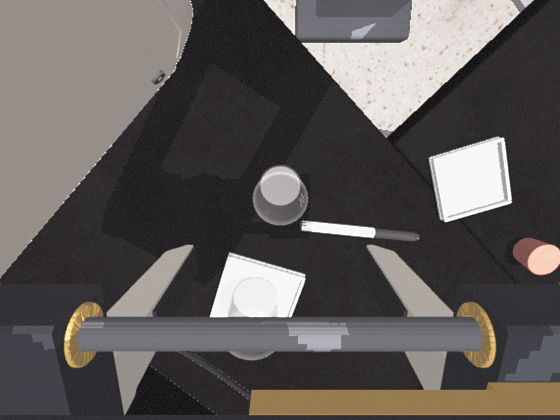

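The large beaker stands in its tray at (255,290). The small beaker's lip is at (280,197) with a fitted radius of 24.6 mm, so the measurement is good. Descending.

```bash
python3 -m jog '{"linear":[[2,1,15],[4,2,50],[4,2,90],[4,2,120],[4,2,132],[4,2,134],[4,2,134]],"delta_rot":[[0,0,0],[0,0,0],[0,0,0],[0,0,0],[0,0,0],[0,0,0],[0,0,0]],"grip":[0,0,0,0,0,0,0]}'; python3 -m jog '{"linear":[[0,0,0],[0,0,0],[0,0,0],[0,0,0],[0,0,0],[0,0,0],[0,0,0],[0,0,0]],"delta_rot":[[0,0,0],[0,0,0],[0,0,0],[0,0,0],[0,0,0],[0,0,0],[0,0,0],[0,0,0]],"grip":[255,255,255,255,255,255,255,255]}'; python3 -m jog '{"linear":[[0,0,-5],[0,0,-20],[0,0,-45],[0,0,-70],[0,0,-90],[0,0,-98],[0,0,-100],[0,0,-100]],"delta_rot":[[0,0,0],[0,0,0],[0,0,0],[0,0,0],[0,0,0],[0,0,0],[0,0,0],[0,0,0]],"grip":[255,255,255,255,255,255,255,255]}'; python3 -c "
from h import *
go(458.7,-32,41,90)"
```

```text
time: 24.4
tcp_pos: [0.4676, -0.228, 0.0381]
tcp_rot: [-0.0, 1.0, -0.0, 0.0]
ft_force: [0.7, 0.1, 0.4]
opening: 0.0928
grasp_force: 0.0
time: 25.2
tcp_pos: [0.4671, -0.2278, 0.0377]
tcp_rot: [-0.0, 1.0, -0.0, 0.0]
ft_force: [-0.2, -0.5, 0.5]
opening: 0.0463
grasp_force: 30.0
time: 26.0
tcp_pos: [0.4668, -0.2276, 0.1374]
tcp_rot: [-0.0, 1.0, 0.0, -0.0]
ft_force: [0.0, 0.5, -0.9]
opening: 0.046
grasp_force: 30.0
tcp [ 466.8 -227.6  137.4] yaw_y 90.0 tilt [-0.  0.] shift [  8.1 195.6  96.5] rotz 0.0 t 26.0
```

```bash
python3 -m jog '{"linear":[[0,8,0],[1,28,0],[3,60,0],[4,98,0],[6,136,0],[7,168,0],[8,187,0],[8,195,0],[8,196,0],[8,196,0]],"delta_rot":[[0,0,0],[0,0,0],[0,0,0],[0,0,0],[0,0,0],[0,0,0],[0,0,0],[0,0,0],[0,0,0],[0,0,0]],"grip":[255,255,255,255,255,255,255,255,255,255]}'; python3 -m jog '{"linear":[[0,0,15],[0,0,45],[0,0,72],[0,0,88],[0,0,94],[0,0,95],[0,0,96],[0,0,96],[0,0,96]],"delta_rot":[[0,0,0],[0,0,0],[0,0,0],[0,0,0],[0,0,0],[0,0,0],[0,0,0],[0,0,0],[0,0,0]],"grip":[255,255,255,255,255,255,255,255,255]}'
```

```text
time: 27.0
tcp_pos: [0.4588, -0.0321, 0.1372]
tcp_rot: [-0.0, 1.0, -0.0, -0.0]
ft_force: [0.6, -0.1, -0.3]
opening: 0.046
grasp_force: 30.0
time: 27.9
tcp_pos: [0.4598, -0.032, 0.0426]
tcp_rot: [-0.0, 1.0, -0.0, 0.001]
ft_force: [-0.4, 0.3, -1.4]
opening: 0.0463
grasp_force: 30.0
```

```bash
python3 -c "
from h import *
C=cam('wrist'); img,D=bot.capture('wrist'); cv2.imwrite('pics/w9.png',img[:,:,::-1])
go(458.7,-32,40.7,90)"
```

```text
tcp [459.7 -31.9  42.5] yaw_y 90.0 tilt [ 0.001 -0.   ] shift [ 1.  -0.1  1.8] rotz 0.0 t 27.9
```

View pics/w9.png

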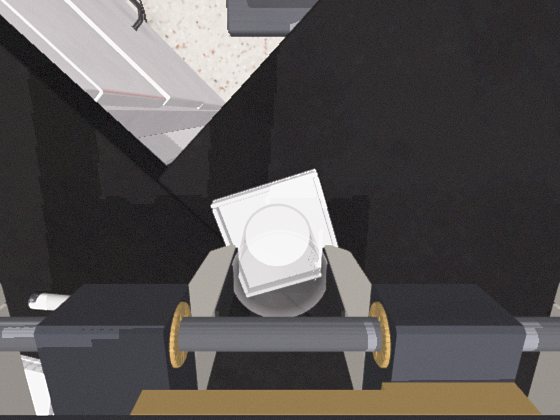

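The beaker base at (278,235) is centred within the small square tray. Lowering the last 2 mm.

```bash
python3 -m jog '{"linear":[[0,0,1],[0,0,2],[0,0,2],[0,0,2]],"delta_rot":[[0,0,0],[0,0,0],[0,0,0],[0,0,0]],"grip":[255,255,255,255]}'
```

```text
time: 28.35
tcp_pos: [0.4599, -0.0319, 0.0406]
tcp_rot: [-0.0, 1.0, -0.0, 0.001]
ft_force: [-0.5, 0.4, 5.4]
opening: 0.0462
grasp_force: 30.0
```

```bash
python3 -m jog '{"linear":[[0,0,0],[0,0,0],[0,0,0],[0,0,0],[0,0,0],[0,0,-10],[0,0,-45],[0,0,-90],[0,0,-135],[0,0,-180]],"delta_rot":[[0,0,0],[0,0,0],[0,0,0],[0,0,0],[0,0,0],[0,0,0],[0,0,0],[0,0,0],[0,0,0],[0,0,0]],"grip":[0,0,0,0,0,0,0,0,0,0]}'; python3 -m jog '{"linear":[[0,20,-20],[0,60,-40],[5,105,-50],[15,150,-50],[35,195,-50],[60,240,-50],[85,280,-50],[110,320,-50],[130,360,-50],[150,400,-50]],"delta_rot":[[0,0,0],[0,0,0],[0,0,0],[0,0,0],[0,0,0],[0,0,0],[0,0,0],[0,0,0],[0,0,0],[0,0,0]],"grip":[0,0,0,0,0,0,0,0,0,0]}';  python3 -m jog '{"linear":[[20,40,0],[40,80,0],[60,120,0],[75,150,0],[85,170,0],[88,178,0],[90,180,0],[90,180,0]],"delta_rot":[[0,0,0],[0,0,0],[0,0,0],[0,0,0],[0,0,0],[0,0,0],[0,0,0],[0,0,0]],"grip":[0,0,0,0,0,0,0,0]}'; python3 -c "
from h import *
a,_=bot.capture('scene'); cv2.imwrite('pics/s10.png',a[:,:,::-1]); a,_=bot.capture('top'); cv2.imwrite('pics/t10.png',a[:,:,::-1])"
```

```text
time: 29.35
tcp_pos: [0.4586, -0.0317, 0.2222]
tcp_rot: [-0.0, 1.0, -0.0, 0.0]
ft_force: [1.4, -0.3, -0.3]
opening: 0.0927
grasp_force: 0.0
time: 30.35
tcp_pos: [0.3075, 0.3697, 0.2707]
tcp_rot: [-0.0, 1.0, 0.0, 0.001]
ft_force: [0.5, -0.5, -0.2]
opening: 0.0929
grasp_force: 0.0
time: 31.15
tcp_pos: [0.2192, 0.5477, 0.2699]
tcp_rot: [0.0, 1.0, -0.0, 0.0]
ft_force: [0.6, -0.6, -0.6]
opening: 0.0931
grasp_force: 0.0
```

View pics/s10.png

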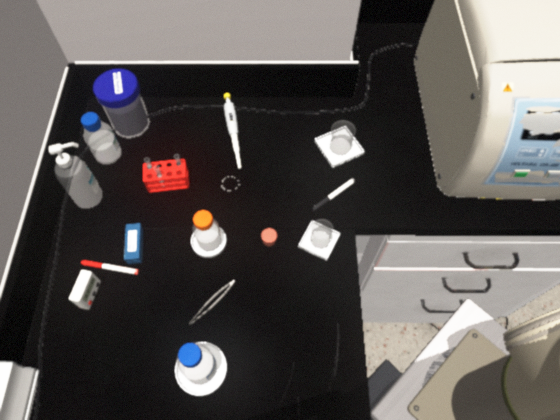

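View pics/t10.png

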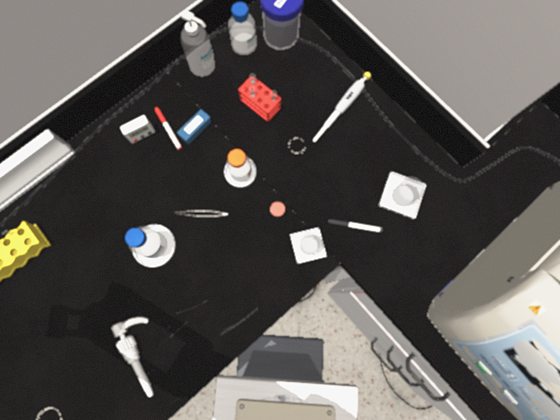

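Both views show all four vessels upright inside their trays (scene: (197,365), (207,235), (341,142), (320,237)), with the arm clear and nothing else moved.

```bash
python3 -c "
from bench import bot
print(bot.sign_off())"
```

```text
the job is handed in; nothing more can be done
None
```

The job is handed in: both bottles stand upright in the round trays and both beakers in the square trays, larger in larger and smaller in smaller, all let go, in about 31 s of the allowed 136 s.

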